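# Shoot the locking bolt of the gauge case past its spring catch

### The job

Lock the gauge case: press the long yellow safety catch down with one fingertip and keep it down while the other fingertip pushes the bolt by its red tab, in one go, fully home into the brass keeper; then let go so that the catch springs up again and secures the bolt. Only push with the fingertips; nothing is to be picked up, and the loose things lying about stay undisturbed.

Things in the scene. Friction and masses are not known exactly. Their poses are not given: they have to be found in the camera images.
- gauge_case: low blue steel case, grey lid, fixed to the bench, 200 (x) x 300 (y) x 45 mm high; origin: centre of its underside, z up. The bolt is shot along its +y (robot's left at yaw 0); x points away from the robot. Steel bolt bar on the lid at x = +35 mm, its top 59 mm above the bench; straps 65 mm high over it at y = -128, +55 and (brass keeper) +115 mm, each 14 mm long
- catch_top (a point): centre of the top of the yellow catch, a flat press bar at case x = -35 mm, 30 mm wide (case x), 150 mm long (case y); top 77 mm above the bench when up. It goes straight down without tilting wherever it is pressed; a fingertip may slide along it. Its edge is 40 mm from the edge of the red tab
- catch (a joint): how far the catch is pressed, m: 0 = up, 0.012 = bottom stop. Spring: about 4 N to start, 8 N at the stop. Below 0.006 its tooth blocks the comb on the bolt's side (2 to 3 mm of play); from 0.007 on the bolt is free. Let go half-way, the tooth springs into the next gap of the comb (15 mm pitch)
- bolt_tab (a point): middle of the pushed face of the red tab (the face looking to the case's -y), 77 mm above the bench. The tab stands on the bolt bar, 30 mm wide (case x), 8 mm thick (on the +y side of this point), from 59 to 95 mm above the bench, and travels with the bolt
- bolt (a joint): how far the bolt is shot, m: 0 = drawn back, 0.045 = end stop, fully home in the keeper; slides along the case's +y with about 2 N friction. The catch can spring up and secure it only when it is beyond about 0.0425
- nut_1: loose steel hex nut, 24 x 27 x 13 mm, lying on the lid beyond the bolt; leave it; origin at its underside
- paste_tin: loose green-lidded tin, 63 mm across, 31 mm high, to the right of the case; leave it; origin at its underside
- hex_key: loose L-shaped steel hex key, 41 x 115 x 12 mm, lying flat to the right of the case; leave it; origin at its underside
- lap_knob: loose turned wooden knob, 58 mm across, 50 mm high; leave it; origin at its underside
- marker_pen: loose black and white marker pen, 136 mm long, lying flat on the bench; leave it; origin at its underside
- screwdriver_red: loose screwdriver with a red handle, 221 mm long, lying flat on the bench to the left, near a fixed open yellow bin (about 0.22 m high) and a blue vice, which the arm must pass over or round; leave it; origin at its underside
- centre_punch: loose steel centre punch, 106 mm long, lying flat on the bench to the left; leave it; origin at its underside

How it is judged (in metres and radians):
On the way, in this order (a step that is already met when the one before it is completed fails the run):
1. the catch is pressed well down by a finger while the bolt is still drawn back (value of joint catch above 0.006 m and contact force between the fingers and catch above 1 N and value of joint bolt below 0.01 m), for 0.1 s.
2. on the way, the fingers hold the catch down and push the bolt at the same time (value of joint bolt between 0.012 and 0.04 m and value of joint catch above 0.005 m and contact force between the fingers and catch above 0.5 N and contact force between the fingers and bolt above 0.3 N), for 0.02 s.
3. the bolt reaches its home position with the catch still held down (value of joint catch above 0.005 m and value of joint bolt above 0.0425 m), for 0.05 s.
At the end, for the whole second after the job is handed in: the bolt is shot at least 42 of its 45 mm and the catch has sprung up again to within 2 mm of its top position, its tooth in the last gap of the bolt's comb (value of joint bolt above 0.042 m and value of joint catch below 0.002 m); the robot touches nothing.
It fails at once if the catch comes up while the bolt is on its way (10 to 40 mm) (value of joint bolt between 0.01 and 0.04 m and value of joint catch below 0.003 m).
It fails at once if a loose thing is shifted by more than 15 mm or lifted (distance of any of nut_1, paste_tin, hex_key, lap_knob, marker_pen, screwdriver_red, centre_punch from where it was at the start of the episode above 0.015 m).
It also fails if it takes over 42 s, if anything falls off the work surface, if the arm or the gripper's body presses on something with over 40 N, if the wrist force passes 120 N, or if a joint passes its speed limit or range.

### The arm

A 6-joint arm with a two-finger parallel gripper is mounted at the origin on a cart in front of the work surface, level with it; the furniture and walls round the work are solid. World frame = base frame: x ahead of the robot, y to its left, z up, the work surface at z = 0. Lengths are in mm, angles in rad, forces in N, time in s.
With the tool pointing down it reaches from about 350 to 775 mm from the base axis. Payload 7.3 kg.
Tool frame: the origin (TCP) lies at the very end of the fingers, on their centre line; the grasp point (between the pads) lies 19 mm behind it (bot.grip_point_offset is the distance from the TCP to the grasp point, in mm); z points along the fingers, y is the line along which they close (so a half turn about z gives the same grasp; the last joint's range is limited). The gripper opens to 92 mm and grips with 3 to 60 N. Pads are 19 mm wide; open, the fingers measure 130 mm over their backs; the gripper's body (75 mm by 190 mm) begins 47 mm behind the grasp point.
Start: joints at [0.964, 0.342, 1.524, -0, 1.275, -0.146], TCP at [233.438, 470.267, 226.741] pointing down, gripper open.
Joint ranges: [-2.53, 2.53], [-0.77, 2.02], [0.04, 2.7], [-1, 4.14], [0.28, 2.66], [-3.11, 3.11]. Speed limits (rad/s): [2.57, 2.57, 3.14, 3.14, 3.14, 3.14].

### API

Orientations are given as [roll, pitch, yaw] about the fixed x, y, z axes, in that order (R = Rz(yaw) Ry(pitch) Rx(roll)).
In Python, from plant import bot gives the robot as it stands. The module is installed in compiled form; this text tells all that it offers.
- The arm moves only by the shell command python3 -m jog 'ROWS' [OPENING]. ROWS is JSON, a list of rows, each a list of 6 numbers: the shift along the tool's x, y, z in mm, then the turn, a rotation vector about the tool's x, y, z in rad. In form: [[dx, dy, dz, rx, ry, rz], ...]. A call has 1 to 12 rows; each row shifts and turns the commanded pose from where the row before left it, along the tool's axes as they then stand; what a row does not reach is not made up. A row lasts 1/10 s, in which the tool goes at most 50 mm and 8.59 degrees, less where a joint would pass 70% of its speed; a pose out of reach is approached as far as the arm can. A call with a gripper value outside its range is refused whole. OPENING is the opening in per cent of the stroke, from 0 (shut) to 100 (fully open), set as the call begins (- or left out, the last holds). The fingers move at their own pace and stop on an object; the grip force is fixed at half the most. Time passes only in rows, so rows that do not move let the fingers close. It gives the time, the measured TCP pose, the force, the opening and the grip force at its end, in the units of the state.
- bot.get_obs(): the state, without advancing time (a new reading comes with each control period).
- bot.capture(name): name is "side" or "top" or "wrist"; returns the picture (480x640x3 uint8, red, green, blue); there is no depth.
- bot.camera_model(name): a dict with "fx", "fy", "cx", "cy" (pixels), "position" and "orientation" of the camera in the world; the wrist camera has in their place "T_tool_cam" (4x4, takes a point from camera to tool coordinates, whose origin is the TCP and whose axes are the flange's). Camera axes: x right, y down, z forward; pixel columns grow to the right and rows downward; lengths in mm; the calibration is good to about 2 mm. A picture is of the moment at which its call begins: read the wrist's pose just before it. camera_model takes no time and is no camera call.
- bot.close_job(): hands the job in; it is judged then, once.
Trained networks look in the newest picture that a camera, given by its name, has taken for a name from the list of things; names that differ only in an ending like _2 or _b are one class to them, and where a whole thing is asked for, a point or a joint stands for the part that bears it (a point fixed in the world has none). Each returns a list of dicts, best first, with "p" (0 to 1); they miss things now and then, are a little off and sometimes report something else, mostly with a low value. They report only what shows in the picture. A call takes as long as a camera call.
- bot.outline_of(target, camera): "mask" (480x640 bool, what is visible of it) and "pixel" ([column, row] in pixels, amid what is visible of it).
The state is a dict: "time": time; "joint_positions": joint angles; "dq": joint speeds; "tau": joint torques, N m; "tool_pos": TCP position; "tcp_rot": TCP orientation; "contact_force": force on the tool from outside, world axes, zero at the start; "moment": the same for the moment, N m; "grip_width": finger opening in mm; "finger_force": force on a finger pad.
Only numpy, scipy, OpenCV 4.12 (cv2) and the standard library are available. Lean on these libraries where they do the work, as an engineer would, in place of code of your own. Each camera call takes 0.05 s, during which the arm holds its last target. There are 200 camera calls.

## Working session

There is one attempt and no reset: what is moved stays moved. The work goes in short steps, Python scripts to look and compute and a shell command to move; the robot and the scene stay as the last step left them, time stands still between calls to the robot, and variables do not carry over. Pictures are saved under pics/ and viewed, at most 10 in all, crops included, and the job is handed in when it is done.

```bash
mkdir -p pics
cat > h.py <<'E'
import numpy as np, cv2
from scipy.spatial.transform import Rotation as R
from plant import bot
def cam(name,o=None):
    m=bot.camera_model(name)
    K=np.array([[m['fx'],0,m['cx']],[0,m['fy'],m['cy']],[0,0,1]])
    if 'T_tool_cam' in m:
        o=o or bot.get_obs(); T=np.eye(4); T[:3,3]=o['tool_pos']; T[:3,:3]=rot(o['tcp_rot']); T=T@np.array(m['T_tool_cam'])
        return K,T[:3,:3],T[:3,3]
    return K,rot(m['orientation']),np.array(m['position'])
def rot(a):
    a=np.array(a,float)
    return a if a.shape==(3,3) else R.from_euler('xyz',a).as_matrix()
def ray(px,c,z):
    K,Rm,p=c; d=Rm@np.linalg.inv(K)@np.array([px[0],px[1],1.]); return p+d*(z-p[2])/d[2]
def proj(P,c):
    K,Rm,p=c; q=K@(Rm.T@(np.array(P,float)-p)); return q[:2]/q[2]
def save(n,im): cv2.imwrite('pics/'+n,cv2.cvtColor(im,cv2.COLOR_RGB2BGR))
E
python3 - <<'E'
from h import *
o=bot.get_obs(); print(o); print(bot.camera_model('top'),bot.camera_model('side'),bot.camera_model('wrist'))
for n in('top','side'):
    save(n+'0.png',bot.capture(n)); c=cam(n)
    for t,z in(('gauge_case',45),('catch_top',77),('bolt_tab',77)):
        for r in bot.outline_of(t,n)[:2]:
            ys,xs=np.nonzero(r['mask']); print(n,t,r['p'],r['pixel'],len(xs),xs.min(),xs.max(),ys.min(),ys.max(),ray(r['pixel'],c,z).round(1))
E
```

```text
{'time': 0.0, 'joint_positions': array([ 9.63977735e-01,  3.42680165e-01,  1.52499376e+00, -1.40128336e-05,
        1.27540123e+00, -1.46053910e-01]), 'dq': array([-7.65999278e-04, -3.50785686e-04, -9.05642201e-04, -1.24498421e-06,
        6.88891201e-04, -7.90557940e-04]), 'tau': array([ 5.38623990e-04, -4.31252074e+01, -2.44216079e+01,  7.18873786e-02,
        5.59697184e-02, -1.56639476e-04]), 'tool_pos': array([233.21215342, 469.91394168, 226.07517058]), 'tcp_rot': array([-3.14012399e+00, -2.02497771e-04,  2.68083191e+00]), 'contact_force': array([-0.58912484, -0.13709013, -0.29426639]), 'moment': array([-0.00248612,  0.03813138,  0.04144582]), 'finger_force': 0.0, 'grip_width': 91.67279867886285}
{'fx': 498.1389168549947, 'fy': 498.1389168549947, 'cx': 329.0086582658707, 'cy': 237.5085612020885, 'position': array([ 390.46898592, -163.93941397, 1251.24476938]), 'orientation': array([-3.01424894,  0.00956727, -1.57840688])} {'fx': 494.2380069260548, 'fy': 494.2380069260548, 'cx': 319.9825499940502, 'cy': 239.71429809599368, 'position': array([293.11139858, 934.92679713, 546.246707
[... 288 characters left out ...]
1e-01,  9.49339530e-04, -7.45779717e-04,
        -2.89323819e-01],
       [ 9.81037556e-04, -2.79007998e-01,  9.60288277e-01,
        -1.58322435e+02],
       [ 0.00000000e+00,  0.00000000e+00,  0.00000000e+00,
         1.00000000e+00]])}
top catch_top 0.71 [344.3, 232.9] 795 316 377 214 248 [ 551.6 -190.3   77. ]
top bolt_tab 0.64 [326.0, 227.2] 10129 255 397 170 288 [ 565.7 -146.9   77. ]
top bolt_tab 0.58 [334.4, 209.6] 885 288 375 190 229 [ 608.1 -167.3   77. ]
side gauge_case 0.98 [307.3, 267.4] 5645 268 358 226 301 [554.  -72.3  45. ]
side catch_top 0.67 [317.0, 242.8] 366 299 329 226 252 [ 549.6 -147.9   77. ]
side bolt_tab 0.9 [298.7, 242.0] 363 286 300 229 266 [ 594.  -140.8   77. ]
```

Run:
```python
import cv2
a=cv2.imread('pics/top0.png')[150:310,190:430]; cv2.imwrite('pics/t1.png',cv2.resize(a,None,fx=3.3,fy=3.3,interpolation=cv2.INTER_CUBIC))
```

```text
(no output)
```

View pics/top0.png

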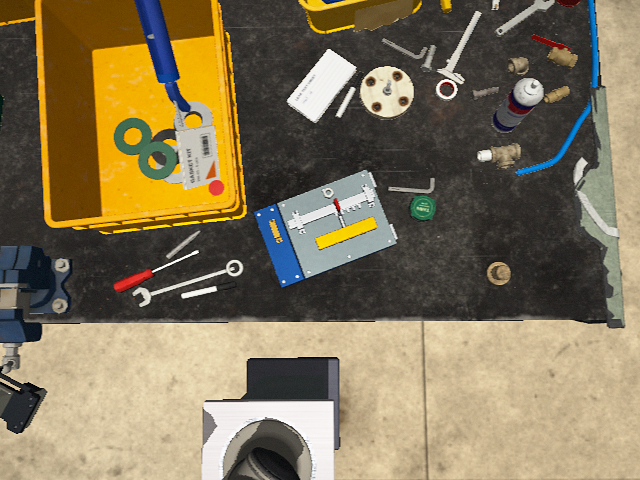

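View pics/t1.png

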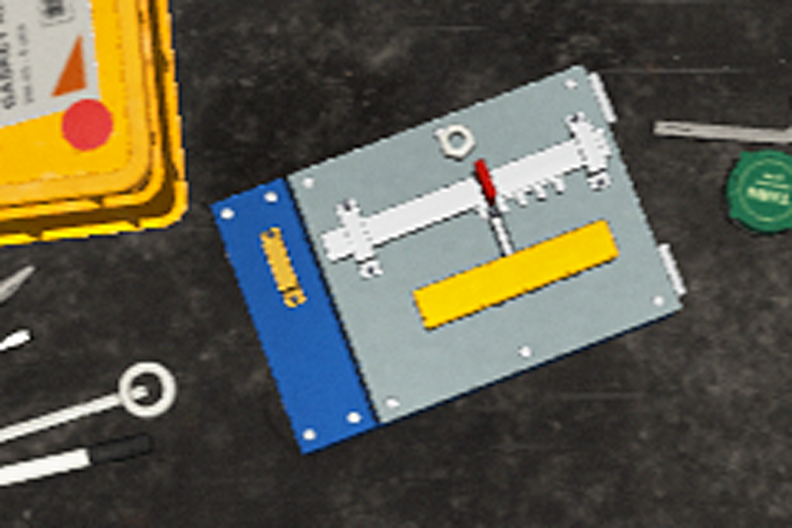

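View pics/side0.png

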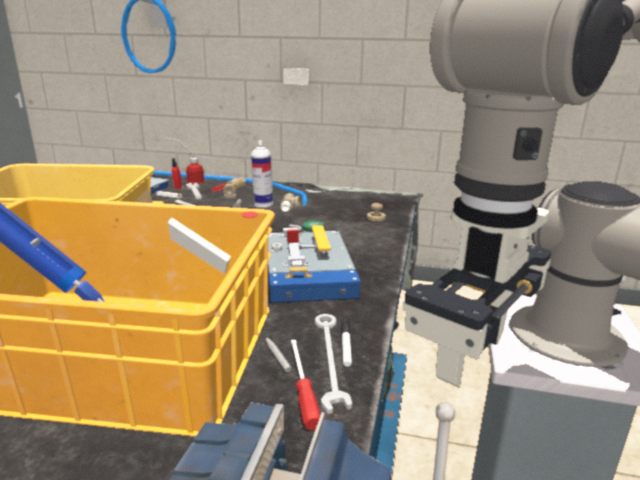

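The top view shows the case at about yaw +20°: the keeper (blue end) at crop left, red tab at full-image (337,205), yellow catch from (316,244) to (377,222). The nut is at (328,192). The side view agrees, with the bin's corner close to the case, so I'll travel high and on the robot's side.

```bash
python3 -m jog '[[-34,-21,-10,0,0,0],[-34,-21,-10,0,0,0],[-34,-21,-10,0,0,0],[-34,-21,-10,0,0,0],[-34,-21,-10,0,0,0],[-34,-21,-10,0,0,0],[-34,-21,-10,0,0,0],[-34,-21,-5,0,0,0]]' 55
python3 -m jog '[[0,0,0,0,0,0.127],[0,0,0,0,0,0.127],[0,0,0,0,0,0.127],[0,0,0,0,0,0.127],[0,0,0,0,0,0.127],[0,0,0,0,0,0.127],[0,0,0,0,0,0]]'
```

```text
time: 1.2
tool_pos: [403.2, 197.4, 302.8]
tcp_rot: [3.14, 0.001, 2.681]
contact_force: [0.5, 0.5, -0.5]
grip_width: 50.9
finger_force: 0.0
time: 1.9
tool_pos: [402.3, 198.8, 301.8]
tcp_rot: [3.141, -0.0, 1.918]
contact_force: [-0.2, -0.6, -0.5]
grip_width: 50.5
finger_force: 0.0
```

```bash
python3 -m jog '[[-41,4,6,0,0,0],[-41,4,6,0,0,0],[-41,4,6,0,0,0],[-41,4,6,0,0,0],[-41,4,6,0,0,0],[-41,4,6,0,0,0],[-41,4,6,0,0,0],[-41,4,6,0,0,0],[-41,4,6,0,0,0],[-41,4,6,0,0,0],[0,0,0,0,0,0]]'
python3 - <<'E'
from h import *
o=bot.get_obs(); c=cam('wrist',o); im=bot.capture('wrist'); save('w1.png',im); print(o['tool_pos'],o['tcp_rot'])
for t in('catch_top','bolt_tab'):
    for r in bot.outline_of(t,'wrist')[:2]:
        m=r['mask']; print(t,r['p'],r['pixel'],m.sum(),ray(r['pixel'],c,77))
        q=cv2.boxPoints(cv2.minAreaRect(np.argwhere(m)[:,::-1].astype(np.float32))); 
        print(q.round(1).tolist(),[ray(x,c,77)[:2].round(1).tolist() for x in q])
E
```

```text
time: 3.0
tool_pos: [580.4, -177.4, 239.5]
tcp_rot: [-3.14, -0.0, 1.918]
contact_force: [-0.4, -0.8, 0.7]
grip_width: 50.9
finger_force: 0.0
[ 580.42403146 -177.37743456  239.47911896] [-3.13975571e+00 -1.47366369e-04  1.91816704e+00]
catch_top 0.89 [277.2, 223.9] 6321 [ 549.20534924 -186.16906238   77.        ]
[[255.5, 142.1999969482422], [335.20001220703125, 137.89999389648438], [344.3999938964844, 310.29998779296875], [264.70001220703125, 314.6000061035156]] [[512.3, -129.4], [570.3, -104.9], [630.4, -240.6], [564.9, -268.8]]
catch_top 0.64 [355.9, 215.4] 6347 [ 608.37537139 -156.97839799   77.        ]
[[334.0, 78.0], [381.0, 78.0], [381.0, 329.0], [334.0, 329.0]] [[554.0, -64.4], [587.3, -52.3], [668.2, -246.5], [628.2, -261.0]]
bolt_tab 0.91 [354.9, 214.3] 6355 [ 607.25368997 -156.39819567   77.        ]
[[334.0, 78.0], [381.0, 78.0], [381.0, 328.0], [334.0, 328.0]] [[554.0, -64.4], [587.3, -52.3], [667.8, -245.5], [627.9, -260.1]]
```

View pics/w1.png

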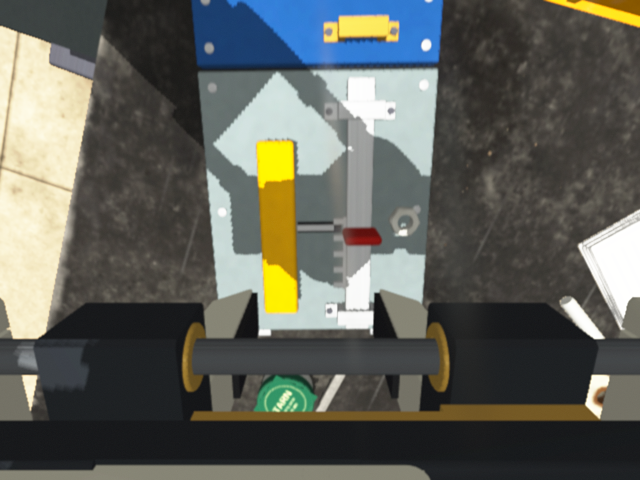

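Run:
```python
from h import *
im=cv2.cvtColor(cv2.imread('pics/w1.png'),cv2.COLOR_BGR2RGB); c=cam('wrist'); o=bot.get_obs()
h=cv2.cvtColor(im,cv2.COLOR_RGB2HSV)
Rt=rot(o['tcp_rot']); tl=lambda P:(Rt.T@(P-o['tool_pos'])).round(1)
y=((h[...,0]>18)&(h[...,0]<32)&(h[...,1]>180)).astype(np.uint8); y[:120]=0; y[325:]=0; y[:,:240]=0; y[:,310:]=0
q=cv2.approxPolyDP(max(cv2.findContours(y,0,1)[0],key=cv2.contourArea),8,True)[:,0]
for p in q: print('catch',p,ray(p,c,77)[:2].round(1),tl(ray(p,c,77)))
r=((h[...,0]<8)|(h[...,0]>172))&(h[...,1]>120); r[:200]=0; r[270:]=0; r[:,:320]=0; r[:,400:]=0
ys,xs=np.nonzero(r); print('tab',xs.min(),xs.max(),ys.min(),ys.max())
for p in((xs.min(),ys.min()),(xs.max(),ys.min()),(xs.min(),ys.max()),(xs.max(),ys.max())): print(p,tl(ray(p,c,95)),tl(ray(p,c,59)))
save('tab.png',cv2.resize(im[200:270,240:420],None,fx=4,fy=4,interpolation=cv2.INTER_CUBIC))
P=np.array([ray(p,c,45) for p in((198,69),(437,69))]); print('lid edge',P.round(1),[tl(a) for a in P])
```

```text
catch [259 142] [ 513.7 -123.5] [ 68.4 -44.9 164.5]
catch [265 308] [ 562.7 -258.5] [-75.2 -45.2 164.4]
catch [295 311] [ 588.9 -252. ] [-78.1 -18.4 164.3]
catch [293 145] [ 539.8 -116.4] [ 66.1 -18.  164.5]
tab 345 381 228 244
(np.int64(345), np.int64(228)) [  2.7  23.5 146.4] [ -5.8  26.2 182.4]
(np.int64(381), np.int64(228)) [  2.7  52.1 146.4] [ -5.8  58.3 182.4]
(np.int64(345), np.int64(244)) [-10.5  23.8 146.4] [-20.6  26.6 182.4]
(np.int64(381), np.int64(244)) [-10.5  52.8 146.4] [-20.6  59.  182.4]
lid edge [[444.2 -87.2  45. ]
 [630.7 -19.   45. ]] [array([126.3, -97.8, 196.6]), array([126.4, 100.8, 196.5])]
```

View pics/tab.png

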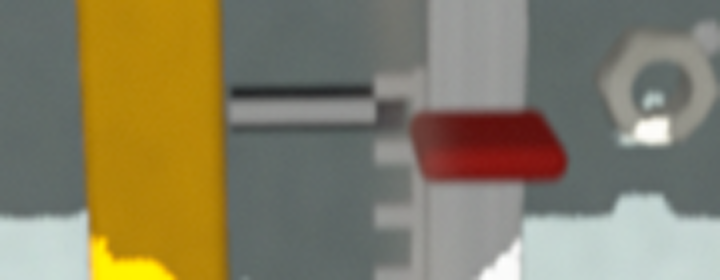

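The tab's pushed face lies at tool x ≈ −11 from the present TCP, and the catch spans x −77..+68. The pair's mid-line is at tool y ≈ +3, and the yaw is already aligned. I'll go behind the tab and down to just above the catch.

```bash
python3 -m jog '[[-15,3,10,0,0,0],[-15,0,30,0,0,0],[0,0,35,0,0,0],[0,0,35,0,0,0],[0,0,25,0,0,0],[0,0,15,0,0,0],[0,0,0,0,0,0],[0,0,0,0,0,0]]'
python3 - <<'E'
from h import *
o=bot.get_obs(); im=bot.capture('wrist'); print(o['tool_pos'],o['tcp_rot'],o['contact_force']); a=im[140:440,160:480]; save('w2.png',cv2.resize(a,None,fx=2,fy=2))
E
```

```text
time: 3.95
tool_pos: [593.2, -199.9, 92.1]
tcp_rot: [3.141, 0.0, 1.92]
contact_force: [-0.7, 0.8, 0.6]
grip_width: 50.3
finger_force: 0.0
[ 593.22885124 -199.87842102   92.13095698] [3.14119156e+00 3.80466491e-04 1.92013240e+00] [-0.69828305  0.79671695  0.58021331]
```

View pics/w2.png

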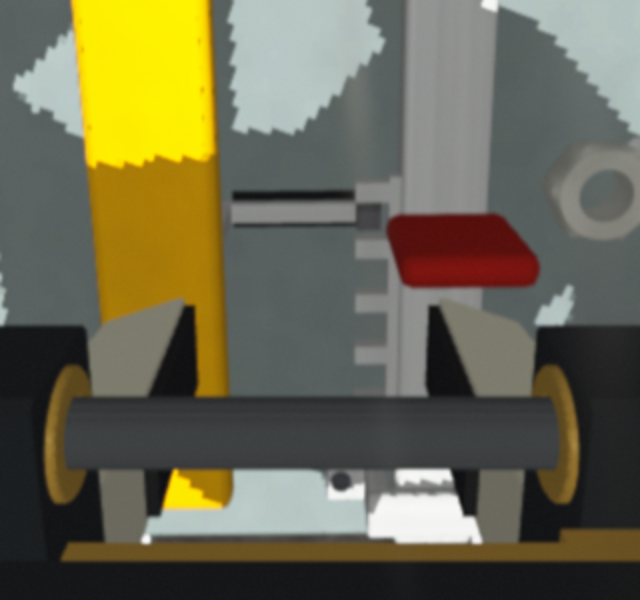

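The left fingertip (crop 92–190) is over the catch and the right one (440–530) sits just behind the tab's face (row 285). Pressing now.

```bash
python3 -m jog '[[0,1,6,0,0,0],[0,0,6,0,0,0],[0,0,5,0,0,0],[0,0,4,0,0,0],[0,0,4,0,0,0],[0,0,0,0,0,0],[0,0,0,0,0,0],[0,0,0,0,0,0]]'
```

```text
time: 4.8
tool_pos: [594.1, -199.9, 67.4]
tcp_rot: [3.141, 0.001, 1.919]
contact_force: [-0.6, 1.2, 6.6]
grip_width: 50.6
finger_force: 3.2
```

```bash
python3 -m jog '[[0,0,1,0,0,0],[5,0,0,0,0,0],[5,0,0,0,0,0],[5,0,0,0,0,0],[5,0,0,0,0,0],[5,0,0,0,0,0],[5,0,0,0,0,0],[5,0,0,0,0,0],[5,0,0,0,0,0],[5,0,0,0,0,0],[4,0,0,0,0,0]]'
python3 -m jog '[[1,0,0,0,0,0],[1,0,0,0,0,0],[1,0,0,0,0,0]]'
```

```text
time: 5.9
tool_pos: [578.6, -155.9, 67.2]
tcp_rot: [3.139, 0.005, 1.919]
contact_force: [0.6, -7.0, 6.8]
grip_width: 50.7
finger_force: 4.3
time: 6.2
tool_pos: [578.1, -154.6, 67.3]
tcp_rot: [3.138, 0.008, 1.919]
contact_force: [2.9, -14.0, 2.9]
grip_width: 50.8
finger_force: 7.9
```

Run:
```python
from h import *
o=bot.get_obs(); im=bot.capture('wrist'); print(o['tool_pos'],o['contact_force']); a=im[40:440,160:480]; save('w3.png',cv2.resize(a,None,fx=1.5,fy=1.5))
```

```text
[ 578.11749125 -154.60154018   67.25773207] [  2.86093503 -13.96881936   2.91805667]
```

View pics/w3.png

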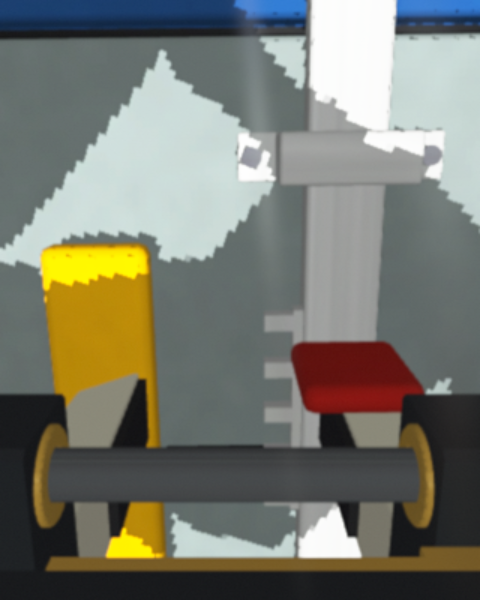

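Run:
```python
from h import *
def f(pos,ro,px,z):
    o=dict(tool_pos=np.array(pos),tcp_rot=ro); P=ray(px,cam('wrist',o),z); a=np.array([np.cos(1.919),np.sin(1.919),0]); return P@a
pos=[[580.42,-177.38,239.48],[593.23,-199.88,92.13],[578.12,-154.6,67.26]]
o=bot.get_obs(); print(o['tcp_rot'])
ro=[[-3.1398,-.0001,1.918],[3.1412,.0004,1.920],o['tcp_rot']]
ims=['w1.png','w2.png','w3.png']; sc=[(1,0,0),(2,160,140),(1.5,160,40)]
for p,r,i,(s,x0,y0) in zip(pos,ro,ims,sc):
    im=cv2.imread('pics/'+i); h=cv2.cvtColor(im,cv2.COLOR_BGR2HSV)
    m=((h[...,0]<8)|(h[...,0]>172))&(h[...,1]>120)&(h[...,2]>60)
    n,l,st,ce=cv2.connectedComponentsWithStats(m.astype(np.uint8))
    k=1+np.argmax([st[j][4] if 0 or (i!='w1.png' or abs(ce[j][1]-236)<8) else 0 for j in range(1,n)])
    x,y,w,hh,_=st[k]; px=(ce[k][0]/s+x0,(y+hh)/s+y0); pt=(ce[k][0]/s+x0,y/s+y0)
    print(i,px,pt,f(p,r,px,95),f(p,r,pt,59), 'tcp',np.dot(p[:2],[np.cos(1.919),np.sin(1.919)]))
```

```text
[3.13824763 0.00815391 1.91862644]
w1.png (np.float64(362.4059040590406), np.float64(245.0)) (np.float64(362.4059040590406), np.float64(228.0)) -375.61233151686906 -370.1570643294774 tcp -364.77993357098296
w2.png (np.float64(390.30091508831663), np.float64(283.5)) (np.float64(390.30091508831663), np.float64(247.0)) -376.34080444691574 -370.64561575689504 tcp -390.30054250702284
w3.png (np.float64(394.84821350188747), np.float64(316.0)) (np.float64(394.84821350188747), np.float64(268.0)) -331.3714393139954 -325.650429652834 tcp -342.5822435952924
```

The tab has moved 45.0 mm (two measures), and the 14 N reaction shows it is against the end stop. I'll rise first so that the catch springs up, then back off and lift clear.

```bash
python3 -m jog '[[0,0,0,0,0,0],[0,0,-5,0,0,0],[0,0,-5,0,0,0],[0,0,-4,0,0,0],[0,0,-3,0,0,0],[-4,0,0,0,0,0],[-4,0,0,0,0,0],[0,0,-20,0,0,0],[0,0,-40,0,0,0],[0,0,-40,0,0,0],[0,0,-40,0,0,0],[0,0,0,0,0,0]]'
python3 - <<'E'
from h import *
bot.capture('wrist'); o=bot.get_obs(); im=bot.capture('wrist'); print(o['tool_pos'],o['contact_force']); a=im[20:340,180:440]; save('w4.png',cv2.resize(a,None,fx=1.8,fy=1.8))
E
```

```text
time: 7.45
tool_pos: [581.2, -159.1, 228.9]
tcp_rot: [3.133, 0.007, 1.919]
contact_force: [0.6, -1.0, 0.7]
grip_width: 50.6
finger_force: 0.0
[ 579.99473231 -158.62286644  225.62956783] [-0.63993772  0.23265686 -1.22175973]
```

View pics/w4.png

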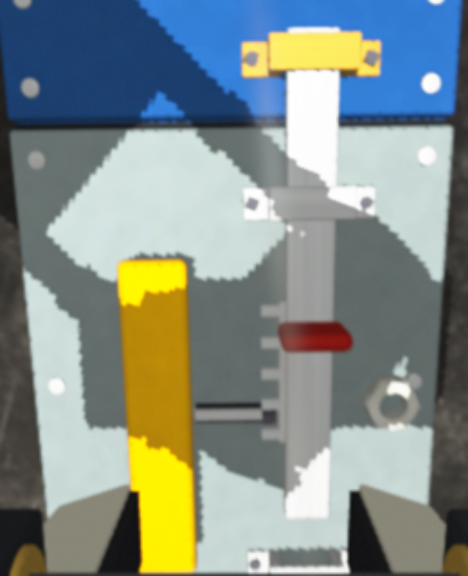

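The picture shows the bar seated in the brass keeper (crop 315,50) and the catch's tooth in the comb's last gap (270,412). The nut is where it was.

```bash
python3 -c "
from plant import bot
print(bot.close_job())"
```

```text
the job is handed in; nothing more can be done
None
```

I pushed the bolt home against its end stop (45 mm, measured in the images) with the catch held down, then let the catch go; the last picture shows its tooth in the comb's last gap. I did not measure the catch's height, and the job was handed in without any verdict coming back.

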